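# Jog the bench mixer by its bayonet lid

### The arm

A 6-joint arm with a two-finger parallel gripper is mounted at the origin on the work surface. World frame = base frame: x ahead of the robot, y to its left, z up, the work surface at z = 0. Lengths are in m, angles in rad, forces in N, time in s.
With the tool pointing down it reaches from about 0.35 to 0.85 m from the base axis. Payload 8.1 kg.
Tool frame: the origin (TCP) lies midway between the tips of the shut fingers; the grasp point (between the pads) lies manip.grip_depth behind it (manip.grip_depth is the distance from the TCP to the grasp point, in m); z points along the fingers, y is the line along which they close (so a half turn about z gives the same grasp; the last joint's range is limited). The gripper opens to 93 mm and grips with 3 to 60 N. Pads are 15 mm wide; open, the fingers measure 128 mm over their backs; the gripper's body (75 mm by 188 mm) begins 65 mm behind the grasp point.
Start: joints at [1.203, 0.13, 1.488, -0, 1.523, -0.085], TCP at [0.167, 0.576, 0.193] pointing down, gripper open.
Joint ranges: [-2.96, 2.96], [-0.89, 2.26], [0.02, 2.5], [-1.34, 4.48], [0, 2.73], [-2.66, 2.66]. Speed limits (rad/s): [2.39, 2.39, 2.79, 3.14, 3.14, 3.14].

### API

Orientations are given as a rotation vector (axis times angle).
In Python, from station import manip, vision gives the robot as it stands.
- The arm moves only by the tool apply_moves, never from a script. Its arguments are lists of equal length, an entry for each row: "fingers": the finger opening in m, from 0 to 0.093; "delta_pos": the shift along the world's x, y, z in fractions of the full range, 1 being 0.4 m, a list of three; "spin": the turn about the world's z in fractions of the full range, 1 being 120 degrees. A call has 1 to 10 rows; each row is the pose to reach, as a shift and turn from the pose commanded when the call began; what a row does not reach only later rows make up. A row lasts 1/12 s, in which the tool goes at most 41.7 mm and 7.16 degrees, less where a joint would pass 70% of its speed; a pose out of reach is approached as far as the arm can. A call with a gripper value outside its range is refused whole. The fingers move at their own pace and stop on an object; the grip force is fixed at half the most. Time passes only in rows, so rows that repeat a pose let the fingers close. It gives the time, the measured TCP pose, the force, the opening and the grip force at its end, in the units of the state.
- manip.get_obs(): the state, without advancing time (a new reading comes with each control period).
- vision.read_camera(name): name is "scene" or "top" or "wrist"; returns a dict with "color" (384x512x3 uint8, red, green, blue), "vfov" (degrees; the focal length in pixels is half the picture's height over the tangent of half this angle, whatever the lens; pixels are square), "cx", "cy" (the principal point, pixels), "k1" (the pictures are not rectified: a ray, as slopes to the right and down, at radius r is drawn at 1 + k1 r^2 times it, then the intrinsics apply), "R" (3x3) and "t" (3): a world point X has camera coordinates R X + t. Camera axes: x right, y down, z forward; pixel columns grow to the right and rows downward; lengths in m; the calibration is good to about 2 mm. A picture is of the moment at which its call begins. There is no depth.
- manip.close_job(): hands the job in; it is judged then, once.
The state is a dict: "time": time; "joint_pos": joint angles; "joint_velocities": joint speeds; "effort": joint torques, N m; "position": TCP position; "orientation": TCP orientation; "force": force on the tool from outside, world axes, zero at the start; "torque": the same for the moment, N m; "gripper_width": finger opening in m; "grasp_force": force on a finger pad.
Only numpy, scipy, OpenCV 4.12 (cv2) and the standard library are available. Lean on these libraries where they do the work, as an engineer would, in place of code of your own. Each camera call takes 0.05 s, during which the arm holds its last target. There are 200 camera calls.

### The job

Do the jog test of the little bench mixer in this dental laboratory: take the teal lid by its bar, line the bar up with the white marks of the empty mixing cup and lower the lid until its flange sits flush on the rim. Then twist it clockwise (seen from above) against the spring until the bar points at the middle of the green marks, halfway to the red ones, without ever turning it as far as the lock click at red, and keep holding it there: the motor jogs only while the lid is held, so the job finishes with the lid still in the gripper on green. Leave the rubber bowl, spatula, bottle and stone model where they are.

Things in the scene. Friction and masses are not known exactly. Their poses are not given: they have to be found in the camera images.
- mixer: bench mixer, fixed to the worktop: white motor base 150 x 140 mm, 70 mm high, with an upright steel mixing cup 100 mm across; the cup's rim is 150 mm above the worktop. Origin: centre of the underside, on the cup's axis; z up. A flat grey ring round the rim (132 mm across, 2 mm below the rim) carries white, green and red marks in pairs, 180 degrees apart, 8 to 12 mm wide.
- mixer_mouth (a point): centre of the cup's mouth, on its axis at rim height; axes as the mixer's. Inside the mouth (92 mm across) a ledge 5 mm thick leaves an opening of 78 mm, with two lug slots through it, 25 mm wide, at the mixer's +x and -x axes. Under the ledge the channel is closed anticlockwise.
- mixer_slot (a point): middle of the white mark on the mixer's +x side, 59 mm from the cup's axis; a like one lies across the cup. White marks the two lug slots, where the lid goes in.
- mixer_green (a point): middle of the green mark (about +-6 degrees wide) 32.5 degrees clockwise, seen from above, of the white mark on the +x side; a like one lies across the cup. Here the lid's pointer must be held.
- mixer_red (a point): middle of the red mark, 65 degrees clockwise of white, a like one across the cup; lid locked here. Spring balls resist the lugs from about 50 degrees past white and click at about 60 degrees: too far.
- lid: loose lid, about 0.2 kg, 52 mm high, standing on its skirt; origin: centre of the skirt's underside, z up. Skirt 74 mm across, 16 mm high; teal flange 100 mm across, 6 mm thick; on top a dark bar grip along the lid's x: 84 mm long, 16 mm thick, 30 mm high (22 to 52 mm above the origin), white pointers at its ends. It fits either way round.
- lid_grip (a point): on the lid's axis at the height to grip the bar: 44 mm above the lid's origin, 8 mm below the bar's top; axes as the lid's (x along the bar)
- lid_seat (a point): centre of the flange's underside, 16 mm above the lid's origin; meets mixer_mouth when the lid is fully down (lid_grip is then 28 mm above the rim). With the bar on the white marks, within 5 degrees, the lid drops in; then it turns clockwise only, lugs under the ledge with 2 mm play.
- lid_lug (a point): outer end of the lug on the lid's +x side, 43.5 mm from the axis, 6.5 mm above the lid's origin; a like one at -x. Lugs are 18 mm wide and 5 mm thick, under the bar's ends.
- interlock (a joint): angle (rad) of the switch ring in the mouth that the lugs push clockwise against a spring (0.10 Nm at rest, 0.17 at green; let go, the lid turns back). 0 at rest; it reads the lid's turn from white less about 0.09: 0.47 at mid green, 0.78 where the ball's much stiffer resistance begins, 0.9 at the ball's crest, about 1.0 locked.
- bowl: green rubber mixing bowl, 90 mm across, 55 mm high; origin at the centre of its underside; leave alone
- spatula: plaster spatula lying on the worktop, 190 mm long along its x axis: wooden handle, narrow steel blade 22 mm wide; leave alone
- bottle: white bottle with orange cap, 48 mm across, 130 mm high; origin at the centre of its underside; leave alone
- model: stone model of a dental arch on a yellow base 50 x 62 mm, 28 mm high; origin at the centre of its underside; leave alone

How it is judged:
On the way, in this order (a step that is already met when the one before it is completed fails the run):
1. the lid is lifted clear of the worktop in the fingers (height (world z) of lid above 0.05 m and contact force between the fingers and lid above 0.5 N), for 0.2 s.
2. the lid, in the fingers, is fully down in the cup's mouth, not yet twisted to the green marks (z of lid_seat in the frame of mixer_mouth below 0.003 m and horizontal distance between lid_seat and mixer_mouth below 0.005 m and angle between lid's own z axis and vertical below 0.06 rad and contact force between the fingers and lid above 0.5 N and value of joint interlock below 0.3 rad), for 0.1 s.
At the end, for the whole second after the job is handed in: The lid lies flush in the cup's mouth (flange within 3 mm of the rim, centred within 5 mm, level within 0.06 rad), held still by the fingers with the switch ring at 0.36 to 0.59 rad, that is the bar within about 6.5 degrees of the middle of the green marks, all through the last second (value of joint interlock between 0.36 and 0.59 rad and z of lid_seat in the frame of mixer_mouth between -0.003 and 0.003 m and horizontal distance between lid_seat and mixer_mouth below 0.005 m and angle between lid's own z axis and vertical below 0.06 rad and contact force between the fingers and lid above 1 N and angular speed of lid below 0.3 rad/s); the arm keeps its last pose, push and grip.
It fails at once if the lid is turned as far as the lock click (value of joint interlock above 0.92 rad).
It fails at once if a bystander is knocked or moved (distance of any of bowl, spatula, bottle, model from where it was at the start of the episode above 0.02 m).
It also fails if it takes over 51 s, if anything falls off the work surface, if the arm or the gripper's body presses on something with over 40 N, if the wrist force passes 120 N, or if a joint passes its speed limit or range.

## Working session

There is one attempt and no reset: what is moved stays moved. The work goes in short steps, Python scripts to look and compute and a tool call to move; the robot and the scene stay as the last step left them, time stands still between calls to the robot, and variables do not carry over. Pictures are saved under pics/ and viewed, at most 13 in all, crops included, and the job is handed in when it is done.

Besides the shell and the picture viewer there is one more tool, called after "Emit:" by a JSON object that holds its "method" and its "body". apply_moves: Moves the arm, as the interface text tells. Its arguments: {"type":"object","properties":{"fingers":{"type":"array"},"delta_pos":{"type":"array"},"spin":{"type":"array"}},"required":["fingers","delta_pos","spin"]}

```bash
mkdir -p pics; cat > h.py <<'E'
import numpy as np, cv2, pickle
from station import manip, vision
def cap(n,tag):
    d=vision.read_camera(n); pickle.dump(d,open(f'pics/{tag}.pkl','wb'))
    cv2.imwrite(f'pics/{tag}.png',d['color'][:,:,::-1]); return d
def K(d):
    f=d['color'].shape[0]/2/np.tan(np.radians(d['vfov'])/2)
    return np.array([[f,0,d['cx']],[0,f,d['cy']],[0,0,1]]),np.array([d['k1'],0,0,0,0.])
def atz(d,uv,z):
    k,D=K(d); p=cv2.undistortPoints(np.array(uv,float).reshape(-1,1,2),k,D).reshape(-1,2)
    R=np.array(d['R']);t=np.array(d['t']); c=-R.T@t
    r=np.c_[p,np.ones(len(p))]@R
    return c+r*((z-c[2])/r[:,2])[:,None]
def proj(d,X):
    k,D=K(d); R=np.array(d['R'])
    return cv2.projectPoints(np.array(X,float).reshape(-1,1,3),cv2.Rodrigues(R)[0],np.array(d['t'],float),k,D)[0].reshape(-1,2)
E
python3 - <<'E'
from h import *
a=cap('scene','s0');b=cap('top','t0')
cv2.imwrite('pics/t0b.png',cv2.resize(b['color'][:,:,::-1],(800,600),interpolation=cv2.INTER_CUBIC))
for d in(a,b): print(d['vfov'],d['k1'],-np.array(d['R']).T@d['t'])
o=manip.get_obs();print(o,manip.grip_depth)
E
```

```text
45.51165803221011 -0.12283086327570632 [1.12398003 0.41894858 0.67270884]
42.58491231708878 -0.030587152300295888 [5.19534384e-01 5.85947478e-04 1.22569446e+00]
{'time': 0.1, 'joint_pos': array([ 1.20259324e+00,  1.31076608e-01,  1.48919111e+00,  2.80643166e-05,
        1.52300505e+00, -8.53987971e-02]), 'joint_velocities': array([ 1.54869616e-04, -6.84810991e-04, -2.07633500e-03, -8.45638499e-04,
        3.46095745e-04, -5.62461518e-05]), 'effort': array([ 1.64563378e-03, -5.61338139e+01, -4.93097770e+01,  7.70897744e-02,
        2.90758268e-02, -7.36526522e-05]), 'position': array([0.16719213, 0.57564522, 0.1923864 ]), 'orientation': array([-4.42693941e-01, -3.10983516e+00,  2.56130458e-03]), 'force': array([-0.48957352,  0.34189041, -1.36775236]), 'torque': array([ 0.02208751,  0.00733961, -0.03669356]), 'grasp_force': 0.0, 'gripper_width': 0.09305325750302729} 0.0188
```

View pics/t0b.png

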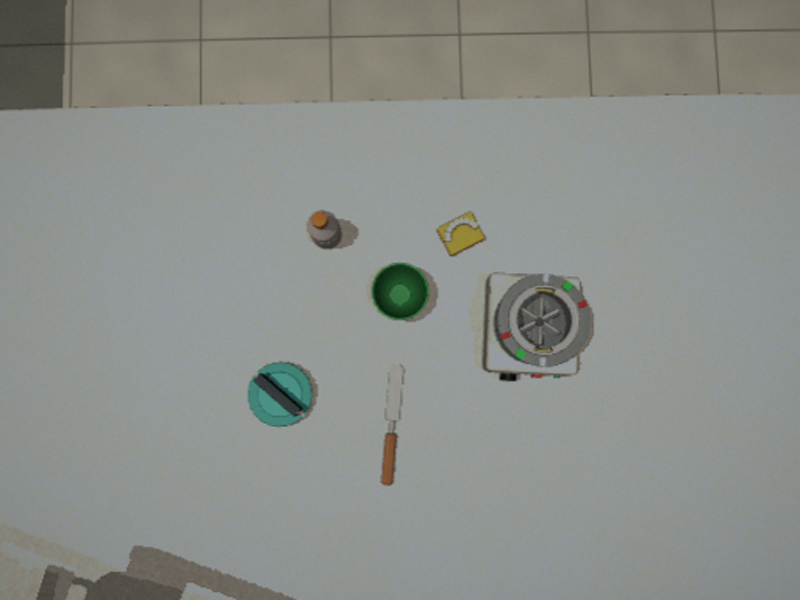

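View pics/s0.png

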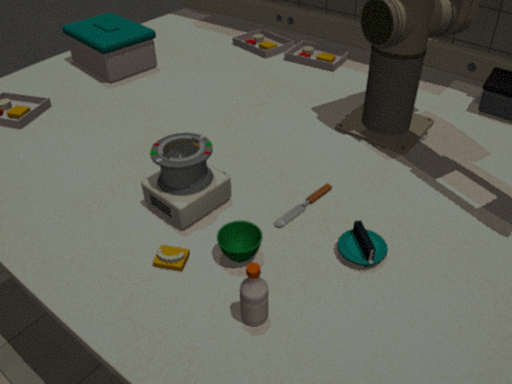

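The top view shows the lid at about (280,393), with its bar running (258,378) to (303,412). The mixer ring is at about (543,320), with white marks near (546,278) and (542,362). The scene view agrees with this. I'll enlarge both next.

```bash
python3 - <<'E'
from h import *
d=pickle.load(open('pics/t0.pkl','rb'));im=d['color'][:,:,::-1]
A=im[222:282,150:210];B=im[167:247,305:385]
c=np.hstack([cv2.resize(A,(390,390),interpolation=cv2.INTER_CUBIC),np.zeros((390,10,3),np.uint8),cv2.resize(B,(400,400),interpolation=cv2.INTER_CUBIC)[:390]])
cv2.imwrite('pics/crop1.png',c)
# colour blobs, full-res pixels
h=cv2.cvtColor(im,cv2.COLOR_BGR2HSV)
def blobs(m,box):
    x0,y0,x1,y1=box;mm=np.zeros_like(m);mm[y0:y1,x0:x1]=m[y0:y1,x0:x1]
    n,l,s,ce=cv2.connectedComponentsWithStats(mm)
    return [(s[i,4],ce[i].round(2)) for i in range(1,n) if s[i,4]>=6]
box=(305,167,385,236)
for nm,lo,hi in(('green',(45,110,60),(75,255,255)),('red',(0,130,60),(8,255,255)),('red2',(172,130,60),(180,255,255))):
    print(nm,[(n,c,atz(d,c,.148).round(4)) for n,c in blobs(cv2.inRange(h,lo,hi),box)])
lb=(150,222,210,282)
print('teal',blobs(cv2.inRange(h,(80,80,40),(98,255,255)),lb))
m=cv2.inRange(h,(0,0,0),(180,255,75));print('dark',blobs(m,lb))
E
```

```text
green [(np.int32(27), array([363.  , 182.67]), array([[ 0.6374, -0.2444,  0.148 ]])), (np.int32(31), array([332.52, 226.16]), array([[ 0.5433, -0.1731,  0.148 ]]))]
red [(np.int32(18), array([372.28, 194.44]), array([[ 0.6108, -0.2639,  0.148 ]])), (np.int32(16), array([323. , 214.5]), array([[ 0.5694, -0.1532,  0.148 ]]))]
red2 []
teal [(np.int32(541), array([185.35, 244.24])), (np.int32(490), array([171.77, 260.63]))]
dark [(np.int32(312), array([178.46, 251.97]))]
```

View pics/crop1.png

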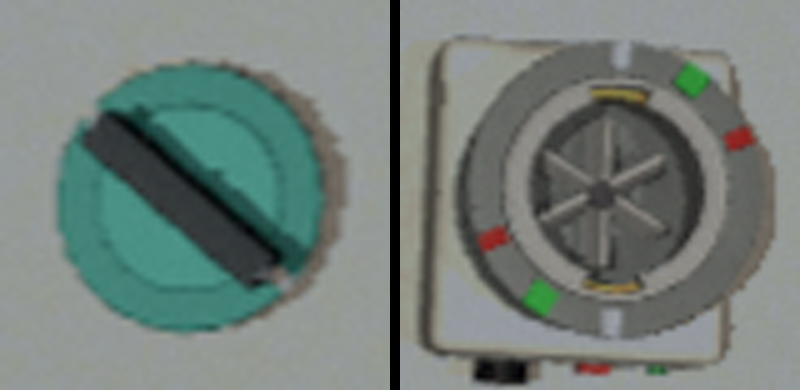

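The crop shows white marks at crop pixels (621,55) and (611,322). The top face of the bar has corners near (103,112), (85,142), (277,262) and (250,283).

```bash
python3 - <<'E'
from h import *
d=pickle.load(open('pics/t0.pkl','rb'));s=pickle.load(open('pics/s0.pkl','rb'))
f=lambda p,k,x0,y0:((np.array(p)+.5)/k-.5)+[x0,y0]
w=atz(d,f([[621-400,55],[611-400,322]],5,305,167),.148);print('white',w.round(4),w.mean(0),np.degrees(np.arctan2(*(w[0]-w[1])[[1,0]])))
b=atz(d,f([[103,112],[85,142],[277,262],[250,283]],6.5,150,222),.052)
e1=b[:2].mean(0);e2=b[2:].mean(0);print('bar',b.round(4),(e1+e2)/2,np.linalg.norm(e1-e2),np.degrees(np.arctan2(*(e1-e2)[[1,0]])))
im=d['color'][:,:,::-1];h=cv2.cvtColor(im,cv2.COLOR_BGR2HSV)
def lid(im,box):
    h=cv2.cvtColor(im,cv2.COLOR_BGR2HSV);m=np.zeros(h.shape[:2],np.uint8);x0,y0,x1,y1=box
    m[y0:y1,x0:x1]=cv2.inRange(h,(80,80,40),(98,255,255))[y0:y1,x0:x1]
    P=np.argwhere(m)[:,::-1];return cv2.convexHull(P.astype(np.int32)).reshape(-1,2)
H=lid(im,(150,222,210,282));print('flange top',cv2.minEnclosingCircle(atz(d,H,.020)[:,:2].astype(np.float32)))
H=lid(s['color'][:,:,::-1],(325,215,400,275));q=cv2.fitEllipse(H);print('scene flange',atz(s,q[0],.019), cv2.minEnclosingCircle(atz(s,H,.019)[:,:2].astype(np.float32)))
dk=atz(d,[178.46,251.97],.05);print('dark',dk)
hs=cv2.cvtColor(s['color'][:,:,::-1],cv2.COLOR_BGR2HSV)
for nm,lo,hi in(('green',(40,100,50),(80,255,255)),('red',(0,120,50),(8,255,255))):
    m=cv2.inRange(hs,lo,hi)[125:170,140:220];n,l,st,ce=cv2.connectedComponentsWithStats(m)
    for i in range(1,n):
        if st[i,4]>4:print(nm,st[i,4],atz(s,ce[i]+[140,125],.148).round(4))
k=manip.get_obs()['orientation'];R=cv2.Rodrigues(k)[0];print(R.round(3))
E
```

```text
white [[ 0.6495 -0.2134  0.148 ]
 [ 0.5319 -0.2041  0.148 ]] [ 0.59067336 -0.20873643  0.148     ] -4.51290501796732
bar [[0.5258 0.2094 0.052 ]
 [0.5151 0.2161 0.052 ]
 [0.4698 0.1468 0.052 ]
 [0.4625 0.1568 0.052 ]] [0.49327137 0.18227842 0.052     ] 0.08164044794924652 48.31203574424312
flange top ((0.49332883954048157, 0.18360967934131622), 0.049919284880161285)
scene flange [[0.49667277 0.18676578 0.019     ]] ((0.4954403340816498, 0.18679340183734894), 0.05103975161910057)
dark [[0.49389708 0.17924313 0.05      ]]
green 22 [[ 0.5455 -0.1707  0.148 ]]
green 19 [[ 0.6397 -0.2409  0.148 ]]
red 11 [[ 0.6129 -0.2604  0.148 ]]
red 13 [[ 0.5711 -0.1514  0.148 ]]
[[-0.96   0.279 -0.001]
 [ 0.279  0.96  -0.002]
 [ 0.    -0.002 -1.   ]]
```

Units first: shifts go in shares of 0.4 m and turns go in shares of 120 degrees. So -0.379 m / 0.4 = -0.9475, -0.352 m / 0.4 = -0.88, 64.5 degrees / 120 = 0.5375.

Emit:
{"method": "apply_moves", "body": {"fingers": [0.093, 0.093, 0.093, 0.093, 0.093, 0.093, 0.093, 0.093, 0.093, 0.093], "delta_pos": [[0.0825, -0.0975, 0], [0.1625, -0.195, 0], [0.245, -0.2925, 0], [0.3275, -0.39, 0], [0.41, -0.49, 0], [0.49, -0.5875, 0], [0.5725, -0.685, 0], [0.655, -0.7825, 0], [0.735, -0.88, 0], [0.79, -0.9475, 0]], "spin": [0.0542, 0.1083, 0.1625, 0.2167, 0.2708, 0.325, 0.3792, 0.4333, 0.4875, 0.5375]}}

```text
time: 0.93
position: [0.417, 0.2772, 0.1931]
orientation: [1.269, -2.874, -0.0]
force: [0.5, -0.7, -0.5]
gripper_width: 0.0929
grasp_force: 0.0
```

To row units: -0.015 m / 0.4 = -0.0375, -0.012 m / 0.4 = -0.03.

Emit:
{"method": "apply_moves", "body": {"fingers": [0.093, 0.093, 0.093], "delta_pos": [[0.0288, -0.03, -0.0375], [0.0288, -0.03, -0.0375], [0.0288, -0.03, -0.0375]], "spin": [0, 0, 0]}}

```text
time: 1.18
position: [0.4274, 0.2659, 0.1771]
orientation: [1.255, -2.877, -0.0]
force: [-0.3, 0.4, 0.6]
gripper_width: 0.0931
grasp_force: 0.0
```

```bash
python3 - <<'E'
from h import *
d=cap('wrist','w1');o=manip.get_obs();print(o['time'],o['position'],o['joint_pos'],cv2.Rodrigues(o['orientation'])[0].round(3),-np.array(d['R']).T@d['t'],d['vfov'],d['k1'])
E
```

```text
1.2333 [0.4272783  0.26686839 0.17785107] [ 4.56047213e-01 -1.22973309e-01  1.77043691e+00  5.47762848e-04
  1.49572061e+00 -1.93926576e+00] [[-0.679 -0.734 -0.002]
 [-0.734  0.679 -0.   ]
 [ 0.001  0.001 -1.   ]] [0.37475395 0.20877129 0.36906007] 59.68105061755285 -0.0683617781601882
```

View pics/w1.png

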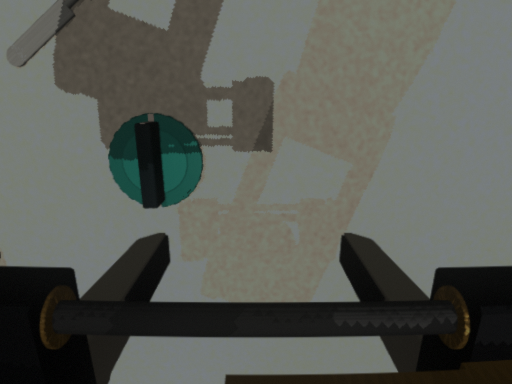

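The wrist view shows the lid centred at about (156,160) with its bar from (150,115) to (152,207). I'll locate it from this view.

```bash
cat >> h.py <<'E'
def flange(d,box,z):
    im=d['color'][:,:,::-1];h=cv2.cvtColor(im,cv2.COLOR_BGR2HSV);m=np.zeros(h.shape[:2],np.uint8);x0,y0,x1,y1=box
    m[y0:y1,x0:x1]=cv2.inRange(h,(78,80,20),(100,255,255))[y0:y1,x0:x1]
    P=cv2.convexHull(np.argwhere(m)[:,::-1].astype(np.int32)).reshape(-1,2)
    return cv2.minEnclosingCircle(atz(d,P,z)[:,:2].astype(np.float32))
E
python3 - <<'E'
from h import *
d=pickle.load(open('pics/w1.pkl','rb'))
print(flange(d,(90,95,220,225),.020))
cv2.imwrite('pics/w1c.png',cv2.resize(d['color'][100:220,96:216,::-1],(600,600),interpolation=cv2.INTER_CUBIC))
E
```

```text
((0.49325722455978394, 0.18210174143314362), 0.05060703679919243)
```

View pics/w1c.png

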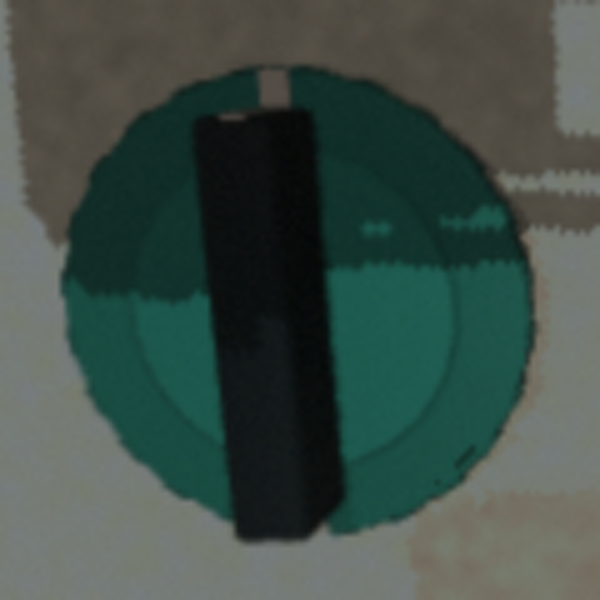

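The bar's top face has corners near (195,120), (272,112), (237,540) and (308,540) in the crop.

```bash
python3 - <<'E'
from h import *
d=pickle.load(open('pics/w1.pkl','rb'))
p=((np.array([[195,120],[272,112],[237,540],[308,540]])+.5)/5-.5)+[96,100]
b=atz(d,p,.052);print(b.round(4),b.mean(0))
for i,j in((0,2),(1,3)): print(np.degrees(np.arctan2(*(b[i]-b[j])[[1,0]])),np.linalg.norm(b[i]-b[j]))
im=pickle.load(open('pics/t0.pkl','rb'));h=cv2.cvtColor(im['color'][:,:,::-1],cv2.COLOR_BGR2HSV)
m=cv2.inRange(h,(0,0,0),(180,255,75));z=np.zeros_like(m);z[222:282,150:210]=m[222:282,150:210]
c=max(cv2.findContours(z,0,2)[0],key=cv2.contourArea);Q=cv2.boxPoints(cv2.minAreaRect(c));W=atz(im,Q,.05)
print(W.round(4),[np.degrees(np.arctan2(*(W[i]-W[i-1])[[1,0]])).round(1) for i in range(4)])
E
```

```text
[[0.4701 0.1468 0.052 ]
 [0.4584 0.1559 0.052 ]
 [0.5257 0.208  0.052 ]
 [0.5152 0.2178 0.052 ]] [0.49234243 0.18213564 0.052     ]
-132.30136403110717 0.0826857732001459
-132.54815220826882 0.08399007717057401
[[0.5153 0.2184 0.05  ]
 [0.5326 0.2026 0.05  ]
 [0.4715 0.1357 0.05  ]
 [0.4543 0.1515 0.05  ]] [np.float64(47.6), np.float64(-42.4), np.float64(-132.4), np.float64(137.3)]
```

To row units: -0.09 m / 0.4 = -0.225, -0.084 m / 0.4 = -0.21, 4.8 degrees / 120 = 0.04.

Emit:
{"method": "apply_moves", "body": {"fingers": [0.093, 0.093, 0.093, 0.093, 0.093, 0.093], "delta_pos": [[0.055, -0.07, 0], [0.11, -0.14, -0.05], [0.165, -0.21, -0.125], [0.165, -0.21, -0.225], [0.165, -0.21, -0.225], [0.165, -0.21, -0.225]], "spin": [0.0167, 0.0333, 0.04, 0.04, 0.04, 0.04]}}

```text
time: 1.73
position: [0.4911, 0.1833, 0.0863]
orientation: [1.378, -2.817, -0.003]
force: [0.5, 0.4, -0.3]
gripper_width: 0.0929
grasp_force: 0.0
```

```bash
python3 - <<'E'
from h import *
o=manip.get_obs();R=cv2.Rodrigues(o['orientation'])[0];print(o['time'],o['position'],np.degrees(np.arctan2(R[1,1],R[0,1])))
E
```

```text
1.7333 [0.49113882 0.18334211 0.08625736] 142.14017697121653
```

To row units: -0.02 m / 0.4 = -0.05, 0.002 m / 0.4 = 0.005, -4.5 degrees / 120 = -0.0375.

Emit:
{"method": "apply_moves", "body": {"fingers": [0.093, 0.093, 0.093, 0.093], "delta_pos": [[0.005, -0.0025, -0.05], [0.005, -0.0025, -0.05], [0.005, -0.0025, -0.05], [0.005, -0.0025, -0.05]], "spin": [-0.0375, -0.0375, -0.0375, -0.0375]}}

```text
time: 2.07
position: [0.4967, 0.1832, 0.0708]
orientation: [-1.273, 2.87, -0.0]
force: [-0.6, 0.2, 0.7]
gripper_width: 0.0931
grasp_force: 0.0
```

```bash
cat >> h.py <<'E'
def st():
    o=manip.get_obs();R=cv2.Rodrigues(o['orientation'])[0];print(round(o['time'],2),o['position'].round(4),'yaw',np.degrees(np.arctan2(R[1,1],R[0,1])).round(2),'tilt',np.degrees(np.arccos(-R[2,2])).round(2),'F',o['force'].round(1),'T',o['torque'].round(2),o['gripper_width'],o['grasp_force']);return o
E
python3 -c "
from h import *
st()"
```

```text
2.07 [0.4967 0.1832 0.0708] yaw 137.83 tilt 0.15 F [-0.6  0.2  0.7] T [ 0.08 -0.    0.03] 0.09311115671779409 0.0
```

Emit:
{"method": "apply_moves", "body": {"fingers": [0.093, 0.093, 0.093], "delta_pos": [[0, 0, 0], [0, 0, 0], [0, 0, 0]], "spin": [0, 0, 0]}}

```text
time: 2.32
position: [0.4964, 0.1822, 0.0694]
orientation: [-1.269, 2.872, -0.0]
force: [0.6, -0.3, -1.2]
gripper_width: 0.0931
grasp_force: 0.0
```

```bash
python3 -c "
from h import *
st()"
```

```text
2.32 [0.4964 0.1822 0.0694] yaw 137.68 tilt 0.08 F [ 0.6 -0.3 -1.2] T [ 0.07  0.03 -0.05] 0.09307438780661265 0.0
```

To row units: -0.043 m / 0.4 = -0.1075, -0.03 m / 0.4 = -0.075.

Emit:
{"method": "apply_moves", "body": {"fingers": [0.093, 0.093, 0.093, 0.093, 0.093, 0.03, 0.0, 0.0, 0.0, 0.0], "delta_pos": [[-0.0075, 0, -0.0375], [-0.0075, 0, -0.075], [-0.0075, 0, -0.1075], [-0.0075, 0, -0.1075], [-0.0075, 0, -0.1075], [-0.0075, 0, -0.1075], [-0.0075, 0, -0.1075], [-0.0075, 0, -0.1075], [-0.0075, 0, -0.1075], [-0.0075, 0, -0.1075]], "spin": [0, 0, 0, 0, 0, 0, 0, 0, 0, 0]}}

```text
time: 3.15
position: [0.4934, 0.182, 0.0259]
orientation: [-1.268, 2.873, -0.0]
force: [0.7, -0.3, 0.1]
gripper_width: 0.0642
grasp_force: 0.0
```

Emit:
{"method": "apply_moves", "body": {"fingers": [0, 0, 0, 0, 0, 0], "delta_pos": [[0, 0, 0], [0, 0, 0], [0, 0, 0], [0, 0, 0], [0, 0, 0], [0, 0, 0]], "spin": [0, 0, 0, 0, 0, 0]}}

```text
time: 3.65
position: [0.4929, 0.1819, 0.0253]
orientation: [1.269, -2.874, -0.0]
force: [0.3, -0.3, 0.8]
gripper_width: 0.0242
grasp_force: 0.0
```

```bash
python3 -c "
from h import *
st()"
```

```text
3.65 [0.4929 0.1819 0.0253] yaw 137.63 tilt 0.01 F [ 0.3 -0.3  0.8] T [0.   0.07 0.02] 0.02422782293447277 0.0
```

Closing is about 80 mm/s, so I'll wait a few more rows and then lift.

To row units: 0.075 m / 0.4 = 0.1875, 0.05 m / 0.4 = 0.125.

Emit:
{"method": "apply_moves", "body": {"fingers": [0, 0, 0, 0, 0, 0, 0, 0, 0, 0], "delta_pos": [[0, 0, 0], [0, 0, 0], [0, 0, 0], [0, 0, 0], [0, 0, 0], [0, 0, 0.0125], [0, 0, 0.0375], [0, 0, 0.075], [0, 0, 0.125], [0, 0, 0.1875]], "spin": [0, 0, 0, 0, 0, 0, 0, 0, 0, 0]}}

```text
time: 4.48
position: [0.4916, 0.1815, 0.1003]
orientation: [1.267, -2.872, -0.001]
force: [0.1, 0.3, -2.7]
gripper_width: 0.0142
grasp_force: 30.0
```

To row units: 0.13 m / 0.4 = 0.325, 0.12 m / 0.4 = 0.3.

Emit:
{"method": "apply_moves", "body": {"fingers": [0, 0, 0, 0, 0, 0, 0, 0], "delta_pos": [[0, 0, 0.075], [0, 0, 0.15], [0, 0, 0.225], [0, 0, 0.3], [0, 0, 0.325], [0, 0, 0.325], [0, 0, 0.325], [0, 0, 0.325]], "spin": [0, 0, 0, 0, 0, 0, 0, 0]}}

```text
time: 5.15
position: [0.4918, 0.1816, 0.2279]
orientation: [1.267, -2.871, -0.001]
force: [0.2, 0.6, -2.9]
gripper_width: 0.0139
grasp_force: 30.0
```

```bash
python3 - <<'E'
from h import *
o=st();d=cap('wrist','w2');p=o['position']
cv2.imwrite('pics/w2c.png',d['color'][:,:,::-1])
print(proj(d,[p+[0,0,.0188],p]))
E
```

```text
5.15 [0.4918 0.1816 0.2279] yaw 137.63 tilt 0.2 F [ 0.2  0.6 -2.9] T [0.08 0.07 0.01] 0.013943876287782054 29.998670518398285
[[254.3952774  244.79381063]
 [254.34367715 232.21159924]]
```

View pics/w2c.png

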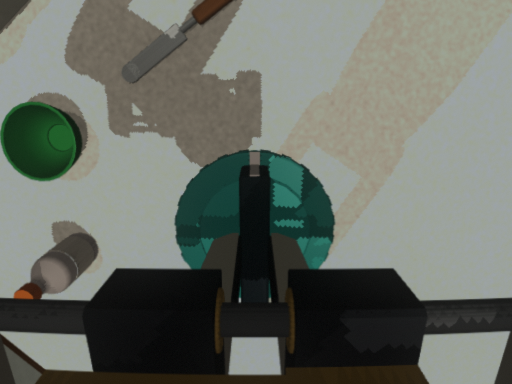

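The lid hangs level in the grip, its flange spanning (176–333, 150–270), with the bar upright in the image at column 254. Next I'll fit the flange to get the lid centre relative to the TCP.

```bash
cat >> h.py <<'E'
from scipy.optimize import least_squares
def lidfit(d,box,z,r=.05):
    im=d['color'][:,:,::-1];h=cv2.cvtColor(im,cv2.COLOR_BGR2HSV);m=np.zeros(h.shape[:2],np.uint8);x0,y0,x1,y1=box
    m[y0:y1,x0:x1]=cv2.inRange(h,(78,80,20),(100,255,255))[y0:y1,x0:x1]
    P=atz(d,cv2.convexHull(np.argwhere(m)[:,::-1].astype(np.int32)).reshape(-1,2),z)[:,:2]
    q=least_squares(lambda c:np.hypot(*(P-c[:2]).T)-c[2],[*P.mean(0),r],loss='soft_l1',f_scale=.0007)
    return q.x,np.sqrt(np.mean(q.fun**2)),len(P)
E
python3 - <<'E'
from h import *
d=pickle.load(open('pics/w2.pkl','rb'))
print(lidfit(d,(150,130,360,262),.2246))
E
```

```text
(array([0.49143101, 0.18116637, 0.0495111 ]), np.float64(0.00017782758198749482), 33)
```

To row units: -0.31 m / 0.4 = -0.775, -0.035 m / 0.4 = -0.0875, -52 degrees / 120 = -0.4333.

Emit:
{"method": "apply_moves", "body": {"fingers": [0, 0, 0, 0, 0, 0, 0, 0, 0, 0], "delta_pos": [[0, -0.025, 0.025], [0, -0.0875, 0.05], [0, -0.175, 0.05], [0, -0.2625, 0.05], [0, -0.35, 0.05], [0, -0.4375, 0.05], [0, -0.525, 0.05], [0, -0.6125, 0.05], [0, -0.7, 0.05], [0, -0.775, 0.05]], "spin": [-0.0167, -0.05, -0.1, -0.15, -0.2, -0.25, -0.3, -0.35, -0.3917, -0.4333]}}

```text
time: 6.03
position: [0.4918, -0.1309, 0.2498]
orientation: [-0.131, -3.137, 0.0]
force: [0.3, 0.4, -2.4]
gripper_width: 0.0142
grasp_force: 30.0
```

To row units: -0.08 m / 0.4 = -0.2, -0.075 m / 0.4 = -0.1875.

Emit:
{"method": "apply_moves", "body": {"fingers": [0, 0, 0, 0, 0, 0, 0], "delta_pos": [[0, -0.075, 0], [0, -0.1375, 0], [0, -0.1875, 0], [0, -0.2, 0], [0, -0.2, 0], [0, -0.2, 0], [0, -0.2, 0]], "spin": [0, 0, 0, 0, 0, 0, 0]}}

```text
time: 6.62
position: [0.4928, -0.2072, 0.2501]
orientation: [-0.119, -3.139, -0.001]
force: [0.2, 0.5, -2.4]
gripper_width: 0.014
grasp_force: 30.0
```

```bash
python3 - <<'E'
from h import *
o=st();d=cap('wrist','w3');cv2.imwrite('pics/w3b.png',cv2.resize(d['color'][:,:,::-1],(800,600),interpolation=cv2.INTER_CUBIC));print(o['joint_pos'])
E
```

```text
6.62 [ 0.4928 -0.2072  0.2501] yaw 85.64 tilt 0.05 F [ 0.2  0.5 -2.4] T [ 0.03 -0.05  0.02] 0.014039426344548656 29.998740255832672
[-4.94232814e-01 -6.34233747e-02  1.58365988e+00  4.27687138e-04
  1.62211666e+00 -1.98894810e+00]
```

View pics/w3b.png

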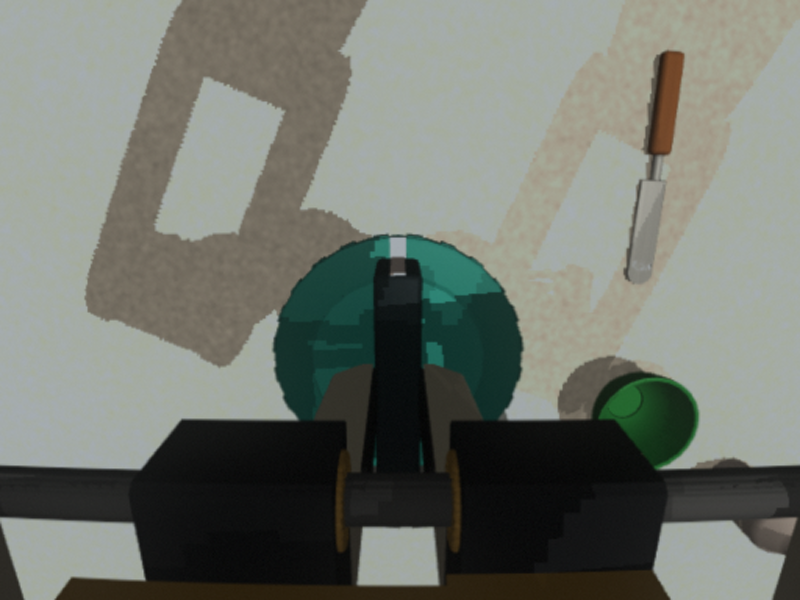

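To row units: 0.217 m / 0.4 = 0.5425, 0.05 m / 0.4 = 0.125.

Emit:
{"method": "apply_moves", "body": {"fingers": [0, 0, 0, 0, 0, 0, 0, 0, 0, 0], "delta_pos": [[0.0375, 0, 0], [0.125, 0, 0], [0.2125, 0, 0], [0.3, 0, 0], [0.3875, 0, 0], [0.475, 0, 0], [0.5425, 0, 0], [0.5425, 0, 0], [0.5425, 0, 0], [0.5425, 0, 0]], "spin": [0, 0, 0, 0, 0, 0, 0, 0, 0, 0]}}

```text
time: 7.5
position: [0.7097, -0.207, 0.2499]
orientation: [-0.118, -3.138, -0.0]
force: [0.1, -1.0, -2.4]
gripper_width: 0.0142
grasp_force: 30.0
```

```bash
python3 - <<'E'
from h import *
o=st();d=cap('wrist','w4');cv2.imwrite('pics/w4b.png',cv2.resize(d['color'][:,:,::-1],(800,600),interpolation=cv2.INTER_CUBIC))
h=cv2.cvtColor(d['color'][:,:,::-1],cv2.COLOR_BGR2HSV)
for nm,lo,hi in(('green',(45,110,40),(75,255,255)),('red',(0,130,40),(8,255,255))):
    n,l,s,ce=cv2.connectedComponentsWithStats(cv2.inRange(h,lo,hi))
    for i in range(1,n):
        if s[i,4]>15:print(nm,s[i,4],ce[i].round(1),atz(d,ce[i],.148).round(4))
E
```

```text
7.5 [ 0.7097 -0.207   0.2499] yaw 85.7 tilt 0.06 F [ 0.1 -1.  -2.4] T [ 0.01  0.03 -0.03] 0.014171719450102323 29.996758103370667
green 3874 [419.8 104.1] [[ 0.6443 -0.0596  0.148 ]]
green 205 [203.8 110.9] [[ 0.6373 -0.2459  0.148 ]]
red 158 [306.9  16.8] [[ 0.5693 -0.1549  0.148 ]]
red 143 [177.1  80.7] [[ 0.6108 -0.2656  0.148 ]]
```

View pics/w4b.png

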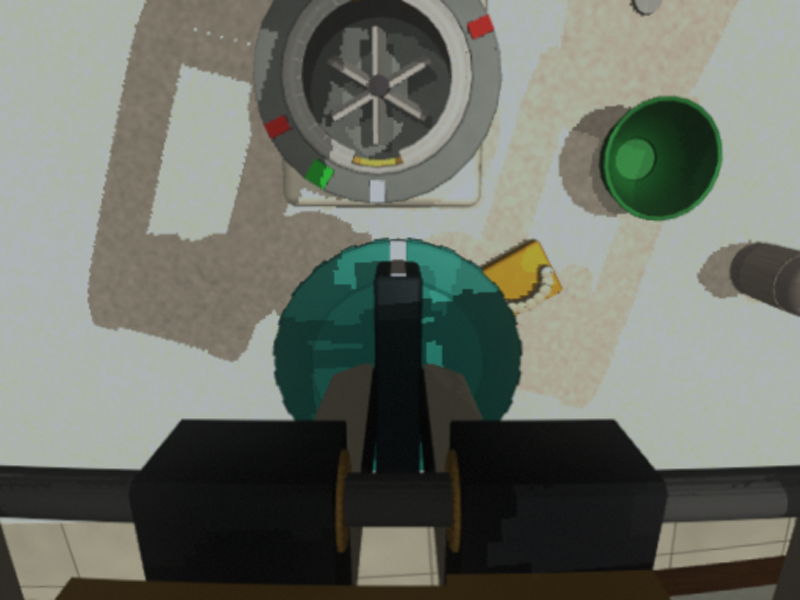

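The ring sits at the top of the frame, with a white mark at (377,190), green at (320,174), and reds at (277,126) and (480,26) in the 800-wide image. The lid is in the grip, centred near (398,350).

```bash
python3 - <<'E'
from h import *
d=pickle.load(open('pics/w4.pkl','rb'))
print(lidfit(d,(150,140,360,262),.2466))
w=atz(d,((np.array([[377,190]])+.5)*.64-.5),.148)[0]
g=np.array([.6373,-.2459]);r1=np.array([.5693,-.1549]);r2=np.array([.6108,-.2656])
for a in np.arange(-7,-2,.5): pass
def f(p):
    u=lambda t:.059*np.array([np.cos(t),np.sin(t)]); a=p[2];k=np.radians
    return np.r_[p[:2]+u(a)-w[:2],p[:2]+u(a-k(32.5))-g,p[:2]+u(a-k(65))-r2,p[:2]-u(a-k(65))-r1]
q=least_squares(f,[.59,-.209,-.08]);print(w,q.x,np.degrees(q.x[2]),q.fun.round(4))
E
```

```text
(array([ 0.71113072, -0.20823878,  0.04958343]), np.float64(0.00025480288311334725), 35)
[ 0.64862419 -0.2148129   0.148     ] [ 0.59001233 -0.21029379 -0.07761078] -4.4467701356080225 [ 0.0002 -0.0001 -0.0001  0.0001 -0.0001  0.0001 -0.     -0.0001]
```

To row units: -0.12 m / 0.4 = -0.3, -0.002 m / 0.4 = -0.005.

Emit:
{"method": "apply_moves", "body": {"fingers": [0, 0, 0, 0, 0, 0, 0, 0, 0, 0], "delta_pos": [[-0.05, 0, 0], [-0.125, -0.0025, 0], [-0.2, -0.005, 0], [-0.275, -0.005, 0], [-0.3, -0.005, -0.025], [-0.3, -0.005, -0.075], [-0.3, -0.005, -0.125], [-0.3, -0.005, -0.17], [-0.3, -0.005, -0.17], [-0.3, -0.005, -0.17]], "spin": [0, 0, 0, 0, 0, 0, 0, 0, 0, 0]}}

```text
time: 8.38
position: [0.5886, -0.2098, 0.1827]
orientation: [-0.12, -3.139, -0.0]
force: [-0.1, 0.5, -1.6]
gripper_width: 0.0143
grasp_force: 30.0
```

```bash
python3 - <<'E'
from h import *
o=st();d=cap('wrist','w5');t=cap('top','t5');s=cap('scene','s5')
A=cv2.resize(d['color'][60:270,130:380,::-1],(500,420),interpolation=cv2.INTER_CUBIC)
B=cv2.resize(s['color'][115:221,130:230,::-1],(300,318),interpolation=cv2.INTER_CUBIC)
c=np.zeros((420,800,3),np.uint8);c[:,:500]=A;c[:318,500:]=B;cv2.imwrite('pics/w5c.png',c)
z=o['position'][2]-.0253+.022
print(lidfit(d,(130,100,380,262),z))
h=cv2.cvtColor(d['color'][:,:,::-1],cv2.COLOR_BGR2HSV)
for nm,lo,hi in(('green',(45,110,40),(75,255,255)),('red',(0,130,40),(8,255,255))):
    n,l,st_,ce=cv2.connectedComponentsWithStats(cv2.inRange(h,lo,hi))
    for i in range(1,n):
        if st_[i,4]>15:print(nm,st_[i,4],ce[i].round(1),atz(d,ce[i],.148).round(4))
E
```

```text
8.38 [ 0.5886 -0.2098  0.1827] yaw 85.61 tilt 0.04 F [-0.1  0.5 -1.6] T [-0. -0.  0.] 0.01426076457735372 29.998013377189636
(array([ 0.58927904, -0.2108875 ,  0.04976947]), np.float64(0.00016883333084202117), 36)
green 25 [211.  102.1] [[ 0.5098 -0.2331  0.148 ]]
green 332 [302.6 146.1] [[ 0.5433 -0.1744  0.148 ]]
green 4868 [449.6 220.8] [[ 0.6057 -0.0674  0.148 ]]
red 56 [242.5 101.5] [[ 0.5111 -0.2125  0.148 ]]
red 204 [332.3 182.1] [[ 0.5699 -0.1546  0.148 ]]
red 33 [177.3 249.7] [[ 0.6128 -0.2699  0.148 ]]
```

View pics/w5c.png

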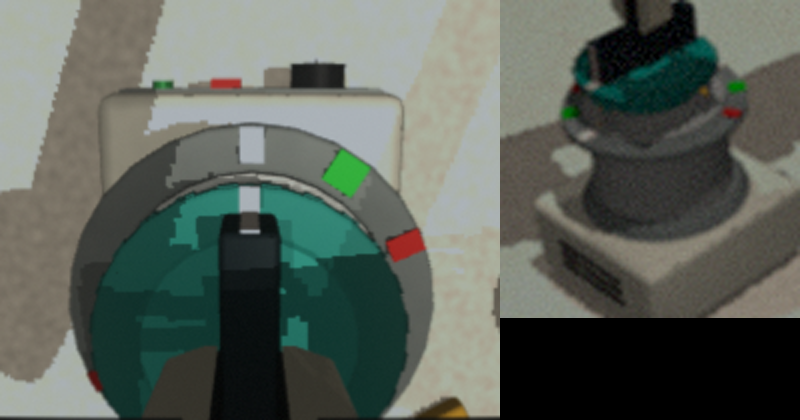

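The lid hovers 7 mm over the rim. Its pointer at column 250 lines up with the white mark at column 252, and the lid is about 1.2 mm off centre in x and 1 mm in y. I'll correct that and lower it.

Emit:
{"method": "apply_moves", "body": {"fingers": [0, 0, 0, 0, 0, 0, 0, 0], "delta_pos": [[0.003, 0.0025, -0.005], [0.003, 0.0025, -0.01], [0.003, 0.0025, -0.015], [0.003, 0.0025, -0.02], [0.003, 0.0025, -0.025], [0.003, 0.0025, -0.03], [0.003, 0.0025, -0.03], [0.003, 0.0025, -0.03]], "spin": [0, 0, 0, 0, 0, 0, 0, 0]}}

```text
time: 9.2
position: [0.591, -0.2092, 0.1706]
orientation: [-0.12, -3.139, 0.0]
force: [-2.2, 0.1, 1.1]
gripper_width: 0.0143
grasp_force: 30.0
```

```bash
python3 -c "
from h import *
st()"
```

```text
9.2 [ 0.591  -0.2092  0.1706] yaw 85.63 tilt 0.01 F [-2.2  0.1  1.1] T [0.05 0.51 0.08] 0.014306000017311193 30.000560581684113
```

Emit:
{"method": "apply_moves", "body": {"fingers": [0, 0, 0, 0, 0, 0], "delta_pos": [[-0.0025, 0, 0], [-0.0025, 0, -0.005], [-0.0025, 0, -0.01], [-0.0025, 0, -0.015], [-0.0025, 0, -0.015], [-0.0025, 0, -0.015]], "spin": [0, 0, 0, 0, 0, 0]}}

```text
time: 9.7
position: [0.59, -0.209, 0.1637]
orientation: [-0.12, -3.139, -0.001]
force: [-0.7, 0.3, -2.6]
gripper_width: 0.0144
grasp_force: 30.0
```

```bash
python3 -c "
from h import *
st()"
```

```text
9.7 [ 0.59   -0.209   0.1637] yaw 85.64 tilt 0.04 F [-0.7  0.3 -2.6] T [0.02 0.06 0.01] 0.014438220549178102 29.997782707214355
```

To row units: -0.0045 m / 0.4 = -0.0113, -0.004 m / 0.4 = -0.01.

Emit:
{"method": "apply_moves", "body": {"fingers": [0, 0, 0, 0, 0], "delta_pos": [[0, 0, -0.005], [0, 0, -0.0075], [0, 0, -0.01], [0, 0, -0.0113], [0, 0, -0.0113]], "spin": [0, 0, 0, 0, 0]}}

```text
time: 10.12
position: [0.5901, -0.2091, 0.1597]
orientation: [-0.12, -3.139, -0.0]
force: [-0.5, 0.4, -2.2]
gripper_width: 0.0144
grasp_force: 30.0
```

```bash
python3 -c "
from h import *
st()"
```

```text
10.12 [ 0.5901 -0.2091  0.1597] yaw 85.63 tilt 0.0 F [-0.5  0.4 -2.2] T [ 0.03  0.03 -0.04] 0.014375158007179055 29.99855786561966
```

Not in contact yet, so I'll go down in small steps until the rim pushes back.

To row units: -0.0014 m / 0.4 = -0.0035, -0.0007 m / 0.4 = -0.0018.

Emit:
{"method": "apply_moves", "body": {"fingers": [0, 0, 0, 0], "delta_pos": [[0, 0, -0.0018], [0, 0, -0.0035], [0, 0, -0.0035], [0, 0, -0.0035]], "spin": [0, 0, 0, 0]}}

```text
time: 10.45
position: [0.5904, -0.2092, 0.1593]
orientation: [0.12, 3.138, -0.0]
force: [-2.9, 1.5, 4.7]
gripper_width: 0.0146
grasp_force: 30.0
```

```bash
python3 - <<'E'
from h import *
st();d=cap('wrist','w6');s=cap('scene','s6')
A=cv2.resize(d['color'][60:270,130:380,::-1],(500,420),interpolation=cv2.INTER_CUBIC)
B=cv2.resize(s['color'][115:221,130:230,::-1],(300,318),interpolation=cv2.INTER_CUBIC)
c=np.zeros((420,800,3),np.uint8);c[:,:500]=A;c[:318,500:]=B;cv2.imwrite('pics/w6c.png',c)
E
```

```text
10.45 [ 0.5904 -0.2092  0.1593] yaw 85.63 tilt 0.05 F [-2.9  1.5  4.7] T [ 0.19  0.39 -0.  ] 0.014594769908310927 30.001181066036224
```

View pics/w6c.png

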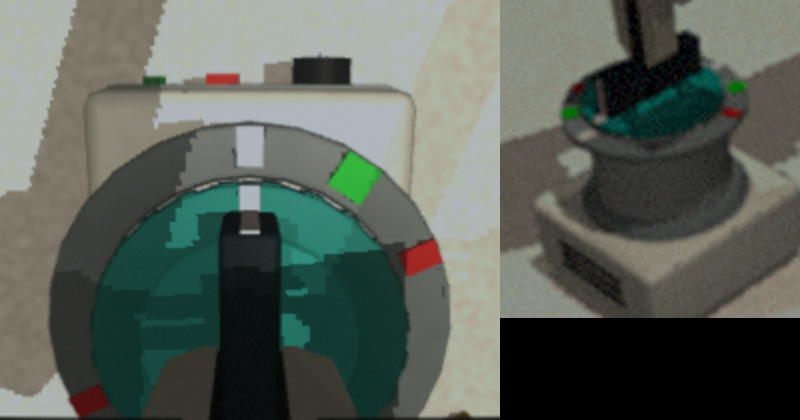

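Flush: the TCP is at 0.1593 as predicted, with about 7 N of rim reaction. I'll ease the press a little and twist clockwise in steps.

To row units: 0.0005 m / 0.4 = 0.0013, -0.0003 m / 0.4 = -0.0008, -14 degrees / 120 = -0.1167.

Emit:
{"method": "apply_moves", "body": {"fingers": [0, 0, 0, 0, 0, 0, 0, 0, 0, 0], "delta_pos": [[-0.0008, 0, 0.0013], [-0.0008, 0, 0.0013], [-0.0008, 0, 0.0013], [-0.0008, 0, 0.0013], [-0.0008, 0, 0.0013], [-0.0008, 0, 0.0013], [-0.0008, 0, 0.0013], [-0.0008, 0, 0.0013], [-0.0008, 0, 0.0013], [-0.0008, 0, 0.0013]], "spin": [0, -0.0167, -0.0333, -0.05, -0.0667, -0.0833, -0.1, -0.1167, -0.1167, -0.1167]}}

```text
time: 11.38
position: [0.5904, -0.2092, 0.1593]
orientation: [0.499, 3.1, -0.0]
force: [0.5, 1.1, 2.7]
gripper_width: 0.0146
grasp_force: 30.4
```

```bash
python3 -c "
from h import *
st()"
```

```text
11.38 [ 0.5904 -0.2092  0.1593] yaw 71.71 tilt 0.07 F [0.5 1.1 2.7] T [ 0.14 -0.2   0.14] 0.014616330188051141 30.351252257823944
```

Torque is 0.14 Nm, as expected for the spring. I'll continue to a yaw of about 53.

To row units: -18.7 degrees / 120 = -0.1558.

Emit:
{"method": "apply_moves", "body": {"fingers": [0, 0, 0, 0, 0, 0, 0, 0, 0, 0], "delta_pos": [[0, 0, 0], [0, 0, 0], [0, 0, 0], [0, 0, 0], [0, 0, 0], [0, 0, 0], [0, 0, 0], [0, 0, 0], [0, 0, 0], [0, 0, 0]], "spin": [-0.0208, -0.0417, -0.0625, -0.0833, -0.1042, -0.125, -0.1417, -0.1558, -0.1558, -0.1558]}}

```text
time: 12.22
position: [0.5904, -0.209, 0.1593]
orientation: [0.995, 2.979, 0.0]
force: [2.1, 2.1, 2.9]
gripper_width: 0.0144
grasp_force: 30.6
```

```bash
python3 - <<'E'
from h import *
st();d=cap('wrist','w7');s=cap('scene','s7')
A=cv2.resize(d['color'][60:270,130:380,::-1],(500,420),interpolation=cv2.INTER_CUBIC)
B=cv2.resize(s['color'][115:221,130:230,::-1],(300,318),interpolation=cv2.INTER_CUBIC)
c=np.zeros((420,800,3),np.uint8);c[:,:500]=A;c[:318,500:]=B;cv2.imwrite('pics/w7c.png',c)
E
```

```text
12.22 [ 0.5904 -0.209   0.1593] yaw 53.05 tilt 0.07 F [2.1 2.1 2.9] T [ 0.28 -0.4   0.29] 0.01439288173938824 30.580062568187714
```

View pics/w7c.png

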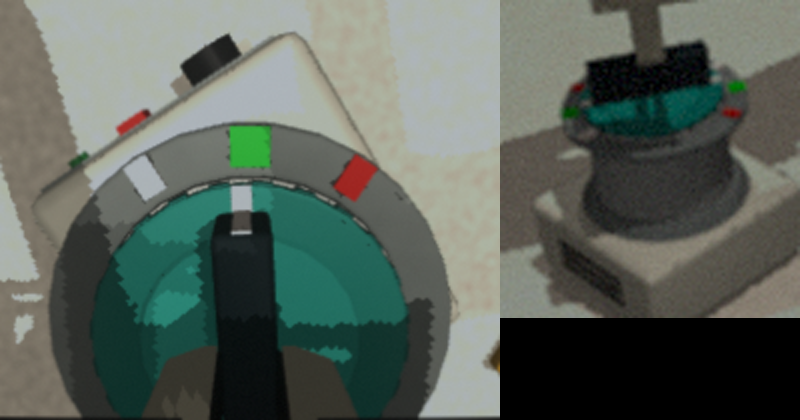

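The pointer at (242,200) lags the green mark's middle at (250,147), because the bar has slipped slightly in the pads. I'll work out the angle.

```bash
python3 - <<'E'
from h import *
f=lambda p:((np.array(p)+.5)/2-.5)+[130,60]
for n,px,g in(('w6',[250,197],[250,146]),('w7',[242,197],[250,147])):
    d=pickle.load(open(f'pics/{n}.pkl','rb'))
    z=.1593-.0253+.022
    c=lidfit(d,(130,100,380,262),z)[0][:2]
    a=atz(d,f([px]),z+.001)[0,:2]-c; b=atz(d,f([g]),.148)[0,:2]-c
    A,B=[np.degrees(np.arctan2(v[1],v[0])) for v in(a,b)];print(n,c,np.hypot(*a),np.hypot(*b),A,B,'lid - mark',(A-B))
st()
E
```

```text
w6 [ 0.59053768 -0.21006937] 0.045260661774821145 0.05918363154362258 175.33902532478245 175.4179124057717 lid - mark -0.07888708098923303
w7 [ 0.59055567 -0.21045239] 0.04554412671160802 0.059118967844886294 145.72572093884014 142.84442307735296 lid - mark 2.881297861487184
12.32 [ 0.5904 -0.209   0.1593] yaw 53.03 tilt 0.07 F [2.  1.4 4.5] T [ 0.3  -0.44  0.25] 0.014967682467713432 30.591925978660583
```

To row units: -3 degrees / 120 = -0.025.

Emit:
{"method": "apply_moves", "body": {"fingers": [0, 0, 0, 0, 0, 0, 0, 0, 0, 0], "delta_pos": [[0, 0, 0], [0, 0, 0], [0, 0, 0], [0, 0, 0], [0, 0, 0], [0, 0, 0], [0, 0, 0], [0, 0, 0], [0, 0, 0], [0, 0, 0]], "spin": [-0.0083, -0.0167, -0.025, -0.025, -0.025, -0.025, -0.025, -0.025, -0.025, -0.025]}}

```text
time: 13.15
position: [0.5902, -0.2091, 0.1593]
orientation: [1.075, 2.951, 0.0]
force: [4.4, 2.4, 5.3]
gripper_width: 0.0144
grasp_force: 30.7
```

```bash
python3 - <<'E'
from h import *
st();d=cap('wrist','w8')
cv2.imwrite('pics/w8c.png',cv2.resize(d['color'][60:270,130:380,::-1],(500,420),interpolation=cv2.INTER_CUBIC))
E
```

```text
13.15 [ 0.5902 -0.2091  0.1593] yaw 49.95 tilt 0.05 F [4.4 2.4 5.3] T [ 0.43 -0.71  0.35] 0.014437452183535149 30.747467719265842
```

View pics/w8c.png

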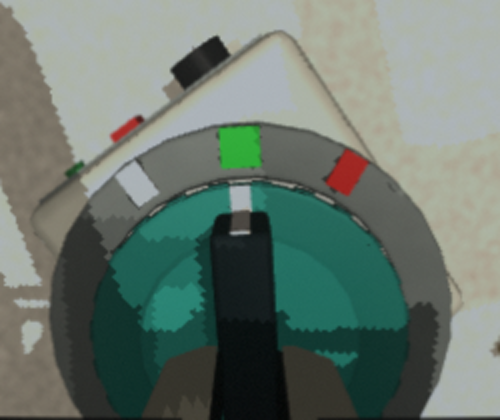

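The pointer at (241,197) is now radially in line with the green middle at (240,147). I'll hold about 0.8 s to check for creep before handing in.

Emit:
{"method": "apply_moves", "body": {"fingers": [0, 0, 0, 0, 0, 0, 0, 0, 0, 0], "delta_pos": [[0, 0, 0], [0, 0, 0], [0, 0, 0], [0, 0, 0], [0, 0, 0], [0, 0, 0], [0, 0, 0], [0, 0, 0], [0, 0, 0], [0, 0, 0]], "spin": [0, 0, 0, 0, 0, 0, 0, 0, 0, 0]}}

```text
time: 14.03
position: [0.5902, -0.2091, 0.1593]
orientation: [1.075, 2.951, 0.0]
force: [4.0, 2.3, 5.2]
gripper_width: 0.0143
grasp_force: 30.7
```

```bash
python3 - <<'E'
from h import *
st();d=cap('wrist','w9')
for n in('w7','w8','w9'):
    g=pickle.load(open(f'pics/{n}.pkl','rb'))['color'].astype(int)
    s=g[153:164,238:264];m=(s.min(2)>110).astype(float);print(n,'pointer col',(m.sum(0)@np.arange(238,264))/max(m.sum(),1),m.sum())
    h=cv2.cvtColor(g.astype(np.uint8),cv2.COLOR_RGB2HSV)[110:150,220:280];q=cv2.inRange(h,(45,110,40),(75,255,255));print(' green',np.argwhere(q).mean(0)[::-1]+[220,110])
E
```

```text
14.03 [ 0.5902 -0.2091  0.1593] yaw 49.95 tilt 0.05 F [4.  2.3 5.2] T [ 0.41 -0.7   0.29] 0.01430018562903659 30.74747957463842
w7 pointer col 250.35398230088495 113.0
 green [254.52267303 132.97613365]
w8 pointer col 249.69298245614036 114.0
 green [249.57076566 132.98839907]
w9 pointer col 249.69298245614036 114.0
 green [249.54651163 132.97906977]
```

No creep, and the pointer is on green.

```bash
python3 -c "
from station import manip
print(manip.close_job())"
```

```text
the job is handed in; nothing more can be done
None
```

I handed the job in at about 14 s with the lid flush in the cup and still gripped. The bar pointed at the middle of the green marks with no creep over the last 0.8 s, and it never came near the red lock. No verdict came back.

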